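Set the height stop to a tower of packing slats

ROBOT

A 6-joint arm with a two-finger parallel gripper is mounted at the origin on the work surface. World frame = base frame: x ahead of the robot, y to its left, z up, the work surface at z = 0. Lengths are in m, angles in degrees, forces in N, time in s.
With the tool pointing down it reaches from about 0.225 to 0.725 m from the base axis. Payload 3.1 kg.
Tool frame: the origin (TCP) lies at the very end of the fingers, on their centre line; the grasp point (between the pads) lies 19 mm behind it; z points along the fingers, y is the line along which they close (so a half turn about z gives the same grasp; the last joint's range is limited). The gripper opens to 85 mm and grips with 20 to 120 N. Pads are 22 mm wide; open, the fingers measure 114 mm over their backs; the gripper's body (76 mm by 85 mm) begins 54 mm behind the grasp point. The pads swing forward as they close: fully open they stand 13 mm farther back than shut.
Start: joints at [-76.364, 2.75, 5.684, 92.934, 0, 82.678], TCP at [0.188, -0.49, 0.231] pointing down, gripper open.
Joint ranges: [-166.93, 166.93], [-56.73, 111.36], [-69.38, 81.34], [-121.58, 131.49], [-85.45, 84.26], [-180, 180]. Speed limits (degrees/s): [159.86, 159.86, 180, 180, 180, 180].

INTERFACE

Orientations are given as [roll, pitch, yaw] about the fixed x, y, z axes, in that order (R = Rz(yaw) Ry(pitch) Rx(roll)).
In Python, from workcell import get_state, snapshot, bot, nets gives the robot as it stands.
- The arm moves only by the tool servo_tool, never from a script. Its argument "motion" is a list of rows, each a list of 3 entries, a list of its own where there are three numbers: the shift along the tool's x, y, z in mm, then the turn, a rotation vector about the tool's x, y, z in rad, then the opening, from 0 (shut) to 1 (fully open). In form: [[[x, y, z], [rx, ry, rz], gripper], ...]. A call has 1 to 12 rows; each row is the pose to reach, as a shift and turn from the pose commanded when the call began, along the tool's axes at that moment; what a row does not reach only later rows make up. A row lasts 1/10 s, in which the tool goes at most 50 mm and 8.59 degrees, less where a joint would pass 70% of its speed; a pose out of reach is approached as far as the arm can. A call with a gripper value outside its range is refused whole. The fingers move at their own pace and stop on an object; "force" is the grip in N (left out, the last holds). Time passes only in rows, so rows that repeat a pose let the fingers close. It gives the time, the measured TCP pose, the force, the opening and the grip force at its end, in the units of the state.
- get_state(): the state, without advancing time (a new reading comes with each control period).
- snapshot(name): name is "side" or "top" or "wrist"; returns a dict with "image" (420x560x3 uint8, blue, green, red), "depth" (420x560 float32, m along the optical axis (not along the pixel's ray), 0 where there is no reading), "K" (3x3 intrinsics, pixels), "origin" and "orientation" of the camera in the world; the wrist camera has in their place "mount" (4x4, takes a point from camera to tool coordinates, whose origin is the TCP and whose axes are the flange's). Camera axes: x right, y up, looking along -z (the intrinsics and any distortion apply to the point x, -y, -z); pixel columns grow to the right and rows downward; lengths in m; the calibration is good to about 2 mm. A picture is of the moment at which its call begins: read the wrist's pose just before it.
- bot.hand_in(): hands the job in; it is judged then, once.
Trained networks look in a picture, given as the dict that the camera call returned (one of the last four; its "shot" number tells which), for a name from the list of things; names that differ only in an ending like _2 or _b are one class to them, and where a whole thing is asked for, a point or a joint stands for the part that bears it (a point fixed in the world has none). Each returns a list of dicts, best first, with "p" (0 to 1); they miss things now and then, are a little off and sometimes report something else, mostly with a low value. They report only what shows in the picture. A call takes as long as a camera call.
- nets.silhouettes(picture, query): "pixels" (420x560 bool, what is visible of it) and "centre" ([column, row] in pixels, amid what is visible of it).
The state is a dict: "time_s": time; "joint_positions": joint angles; "qd": joint speeds; "effort": joint torques, N m; "tool_pos": TCP position; "eef_rot": TCP orientation; "contact_force": force on the tool from outside, world axes, zero at the start; "moment": the same for the moment, N m; "width": finger opening in m; "gripper_force": force on a finger pad.
Only numpy, scipy, OpenCV 4.12 (cv2) and the standard library are available. Lean on these libraries where they do the work, as an engineer would, in place of code of your own. Each camera call takes 0.05 s, during which the arm holds its last target. There are 200 camera calls.

TASK

Set the height stop on the stop stand with the wooden packing slats: clear the fuse holder from the bed into the tray, then stack all the slats on the marked centre of the bed, one slat per layer, the first pointing at the column and each further one crosswise to the one below. Then swing the stop arm right in over the tower, lower the stop rod until its foot touches the top slat, and only after that turn the clamp bar a quarter turn clockwise to lock it. Leave the coil plug, the panel knob and the spool alone.

Things in the scene. Friction and masses are not known exactly. Their poses are not given: they have to be found in the camera images.
- bed (a point): Marked centre of the stop stand's bed, on its top face, 12 mm above the table. The stand is a grey flat base 260 x 140 mm with an upright steel column 150 mm from this point along the bed's own +x (away from the robot); y runs across the bed. The bed reaches 75 mm from this point towards the robot (-x) and 70 mm to either side. Two thin engraved lines cross here along x and y.
- stop_arm (a joint): Swing of the aluminium stop arm about the column (rad): 0 = in, against its end stop, with the rod exactly above the marked centre of the bed; grows as the arm swings out to the bed's -y side (the robot's right), at most 1.3. Starts swung out (0.95 to 1.25). The rod runs 150 mm from the column's axis. Stiff pivot: it stays where left; about 3.5 N at the rod moves it. The arm's top, with the hub on the column, is 148 mm above the table.
- stop_rod (a joint): Travel of the vertical stop rod down through the end of the arm (m): 0 = right up, with the foot's underside 115 mm above the table; grows as the rod goes down, at most 0.07 (45 mm above the table). It stays where left by friction; about 3 N pushes it down and 5 N lifts it.
- stop_clamp (a joint): Turn of the brass clamp bar (rad): 0 = open, the bar pointing along the arm; turn it clockwise seen from above to 1.57 = locked, the bar across the arm. Starts between 0 and 0.3. Friction about 0.06 N m, stays where left.
- foot (a point): Centre of the underside of the stop rod's foot, a dark steel disc 22 mm across and 8 mm thick; z up.
- rod_knob (a point): Centre of the black cylindrical knob on top of the stop rod, 24 mm across and 28 mm high, 124 mm above the foot's underside; moves with the rod.
- clamp_bar (a point): Centre of the brass clamp bar, on its vertical turning axis on top of the arm, 55 mm from the column's axis and 95 mm from the rod. The bar is 50 mm long along its own x, 11 mm thick along y, 24 mm high (158 to 182 mm above the table).
- slat1_c (a point): Centre (half-way up) of a loose dark brown wooden slat 96 mm long (its x), 30 mm wide (y), 14 mm thick (z), about 35 g; starts flat on the table to the robot's left. Three to five such slats are present, all alike; None if absent.
- slat2_c (a point): Centre (half-way up) of a loose dark brown wooden slat 96 mm long (its x), 30 mm wide (y), 14 mm thick (z), about 35 g; starts flat on the table to the robot's left. Three to five such slats are present, all alike; None if absent.
- slat3_c (a point): Centre (half-way up) of a loose dark brown wooden slat 96 mm long (its x), 30 mm wide (y), 14 mm thick (z), about 35 g; starts flat on the table to the robot's left. Three to five such slats are present, all alike; None if absent.
- slat4_c (a point): Centre (half-way up) of a loose dark brown wooden slat 96 mm long (its x), 30 mm wide (y), 14 mm thick (z), about 35 g; starts flat on the table to the robot's left. Three to five such slats are present, all alike; None if absent.
- slat5_c (a point): Centre (half-way up) of a loose dark brown wooden slat 96 mm long (its x), 30 mm wide (y), 14 mm thick (z), about 35 g; starts flat on the table to the robot's left. Three to five such slats are present, all alike; None if absent.
- fuse_c (a point): Point 10 mm above the underside, in the middle, of the red bakelite fuse holder: a block 50 mm long (x), 24 mm wide (y), 16 mm high with two brass clips and a glass fuse on top (24 mm over all); 40 g. Starts on the bed of the stand.
- tray_in (a point): Centre of the inner floor (5 mm above the table) of the low dark steel open parts tray, outside 140 mm (x) by 110 mm (y), 28 mm high, walls 5 mm; it stands to the robot's right and is heavy.
- plug_c (a point): Middle of a brass coil plug, 36 mm across and 46 mm high, upright on the table among the slats; to be left alone.
- panel_knob_c (a point): Middle of a chrome panel knob, 40 mm across and 22 mm high, among the slats; to be left alone.
- spool_c (a point): Middle of a copper wire spool, 44 mm across and 30 mm high; to be left alone.

How it is judged (in metres and radians):
On the way, in this order (a step that is already met when the one before it is completed fails the run):
1. all the slats that are present stand as a tower on the marked centre of the bed, one per layer, the first pointing at the column, each crosswise to the one below (horizontal distance between each of slat1_c, slat2_c, slat3_c, slat4_c, slat5_c and bed below 0.015 m and ((z of slat1_c in the frame of bed between 0.003 and 0.011 m and angle between the x axis of slat1_c and the x axis of bed, either way round below 0.2 rad) or (z of slat1_c in the frame of bed between 0.017 and 0.025 m and angle between the x axis of slat1_c and the y axis of bed, either way round below 0.2 rad) or (z of slat1_c in the frame of bed between 0.031 and 0.039 m and angle between the x axis of slat1_c and the x axis of bed, either way round below 0.2 rad) or (z of slat1_c in the frame of bed between 0.045 and 0.053 m and angle between the x axis of slat1_c and the y axis of bed, either way round below 0.2 rad) or (z of slat1_c in the frame of bed between 0.059 and 0.067 m and angle between the x axis of slat1_c and the x axis of bed, either way round below 0.2 rad)) and ((z of slat2_c in the frame of bed between 0.003 and 0.011 m and angle between the x axis of slat2_c and the x axis of bed, either way round below 0.2 rad) or (z of slat2_c in the frame of bed between 0.017 and 0.025 m and angle between the x axis of slat2_c and the y axis of bed, either way round below 0.2 rad) or (z of slat2_c in the frame of bed between 0.031 and 0.039 m and angle between the x axis of slat2_c and the x axis of bed, either way round below 0.2 rad) or (z of slat2_c in the frame of bed between 0.045 and 0.053 m and angle between the x axis of slat2_c and the y axis of bed, either way round below 0.2 rad) or (z of slat2_c in the frame of bed between 0.059 and 0.067 m and angle between the x axis of slat2_c and the x axis of bed, either way round below 0.2 rad)) and ((z of slat3_c in the frame of bed between 0.003 and 0.011 m and angle between the x axis of slat3_c and the x axis of bed, either way round below 0.2 rad) or (z of slat3_c in the frame of bed between 0.017 and 0.025 m and angle between the x axis of slat3_c and the y axis of bed, either way round below 0.2 rad) or (z of slat3_c in the frame of bed between 0.031 and 0.039 m and angle between the x axis of slat3_c and the x axis of bed, either way round below 0.2 rad) or (z of slat3_c in the frame of bed between 0.045 and 0.053 m and angle between the x axis of slat3_c and the y axis of bed, either way round below 0.2 rad) or (z of slat3_c in the frame of bed between 0.059 and 0.067 m and angle between the x axis of slat3_c and the x axis of bed, either way round below 0.2 rad)) and ((z of slat4_c in the frame of bed between 0.003 and 0.011 m and angle between the x axis of slat4_c and the x axis of bed, either way round below 0.2 rad) or (z of slat4_c in the frame of bed between 0.017 and 0.025 m and angle between the x axis of slat4_c and the y axis of bed, either way round below 0.2 rad) or (z of slat4_c in the frame of bed between 0.031 and 0.039 m and angle between the x axis of slat4_c and the x axis of bed, either way round below 0.2 rad) or (z of slat4_c in the frame of bed between 0.045 and 0.053 m and angle between the x axis of slat4_c and the y axis of bed, either way round below 0.2 rad) or (z of slat4_c in the frame of bed between 0.059 and 0.067 m and angle between the x axis of slat4_c and the x axis of bed, either way round below 0.2 rad)) and ((z of slat5_c in the frame of bed between 0.003 and 0.011 m and angle between the x axis of slat5_c and the x axis of bed, either way round below 0.2 rad) or (z of slat5_c in the frame of bed between 0.017 and 0.025 m and angle between the x axis of slat5_c and the y axis of bed, either way round below 0.2 rad) or (z of slat5_c in the frame of bed between 0.031 and 0.039 m and angle between the x axis of slat5_c and the x axis of bed, either way round below 0.2 rad) or (z of slat5_c in the frame of bed between 0.045 and 0.053 m and angle between the x axis of slat5_c and the y axis of bed, either way round below 0.2 rad) or (z of slat5_c in the frame of bed between 0.059 and 0.067 m and angle between the x axis of slat5_c and the x axis of bed, either way round below 0.2 rad))), for 0.2 s.
2. the stop arm is in and the foot of the rod touches the top slat, the clamp still open (all of step 1 and value of joint stop_arm below 0.07 rad and ((z of slat1_c in the frame of foot between -0.0085 and -0.004 m and horizontal distance between slat1_c and foot below 0.022 m) or (z of slat2_c in the frame of foot between -0.0085 and -0.004 m and horizontal distance between slat2_c and foot below 0.022 m) or (z of slat3_c in the frame of foot between -0.0085 and -0.004 m and horizontal distance between slat3_c and foot below 0.022 m) or (z of slat4_c in the frame of foot between -0.0085 and -0.004 m and horizontal distance between slat4_c and foot below 0.022 m) or (z of slat5_c in the frame of foot between -0.0085 and -0.004 m and horizontal distance between slat5_c and foot below 0.022 m)) and value of joint stop_clamp below 0.7 rad), for 0.2 s.
3. the clamp bar is turned to locked with the foot still touching (all of step 1 and value of joint stop_arm below 0.07 rad and ((z of slat1_c in the frame of foot between -0.0085 and -0.004 m and horizontal distance between slat1_c and foot below 0.022 m) or (z of slat2_c in the frame of foot between -0.0085 and -0.004 m and horizontal distance between slat2_c and foot below 0.022 m) or (z of slat3_c in the frame of foot between -0.0085 and -0.004 m and horizontal distance between slat3_c and foot below 0.022 m) or (z of slat4_c in the frame of foot between -0.0085 and -0.004 m and horizontal distance between slat4_c and foot below 0.022 m) or (z of slat5_c in the frame of foot between -0.0085 and -0.004 m and horizontal distance between slat5_c and foot below 0.022 m)) and value of joint stop_clamp above 1.3 rad), for 0.2 s.
At the end, for the whole second after the job is handed in: Fuse holder in the tray; all slats stacked on the bed, centres within 15 mm of the mark, lying along the bed (first) and across it in turn within 0.2 rad; stop arm in (within 0.07 rad), foot on the top slat (gap under 1.5 mm), clamp bar past 1.3 rad (all of step 3 and x of fuse_c in the frame of tray_in between -0.065 and 0.065 m and y of fuse_c in the frame of tray_in between -0.05 and 0.05 m and z of fuse_c in the frame of tray_in below 0.03 m); the robot touches nothing.
It fails at once if the coil plug is shoved more than 40 mm from its place (distance of plug_c from where it was at the start of the episode above 0.04 m).
It fails at once if the panel knob is shoved more than 40 mm from its place (distance of panel_knob_c from where it was at the start of the episode above 0.04 m).
It fails at once if the spool is shoved more than 40 mm from its place (distance of spool_c from where it was at the start of the episode above 0.04 m).
Of slat1, slat2, slat3, slat4, slat5 only 3 to 5 are there at a start; the rules pass over those that are not, and their reading is None.
At some moment in a run one of slat1, slat2, slat3, slat4, slat5, fuse may be knocked a few centimetres aside while the robot is not near it.
Once in a run the grip may slacken for a moment while it holds something.
It also fails if it takes over 210 s, if anything falls off the work surface, if the arm or the gripper's body presses on something with over 40 N, if the wrist force passes 120 N, or if a joint passes its speed limit or range.

## Working session

There is one attempt and no reset: what is moved stays moved. The work goes in short steps, Python scripts to look and compute and a tool call to move; the robot and the scene stay as the last step left them, time stands still between calls to the robot, and variables do not carry over. Pictures are saved under pics/ and viewed, at most 14 in all, crops included, and the job is handed in when it is done.

Besides the shell and the picture viewer there is one more tool, called after ">>>" as name(argument=value, ...), one argument or row to a line, values as JSON. servo_tool: Moves the arm, as the interface text tells. Its arguments: {"type":"object","properties":{"motion":{"type":"array"},"force":{"type":"number"}},"required":["motion"]}

```bash
ls; mkdir -p pics
cat > h.py <<'E'
import numpy as np, cv2
from scipy.spatial.transform import Rotation as R
from workcell import get_state, snapshot, bot, nets
def pose():
    s=get_state(); return np.array(s['tool_pos']), R.from_euler('xyz',s['eef_rot'],degrees=True), s
def cam(name):
    p,r,s=pose(); c=snapshot(name)
    if 'mount' in c:
        T=np.eye(4);T[:3,:3]=r.as_matrix();T[:3,3]=p; T=T@np.array(c['mount'])
        c['T']=T
    else:
        T=np.eye(4); o=np.array(c['orientation'])
        T[:3,:3]=o if o.shape==(3,3) else R.from_euler('xyz',o,degrees=True).as_matrix()
        T[:3,3]=c['origin']; c['T']=T
    return c
def cloud(c):
    d=c['depth'];K=np.array(c['K']);v,u=np.mgrid[:d.shape[0],:d.shape[1]]
    P=np.stack([(u-K[0,2])/K[0,0]*d,-(v-K[1,2])/K[1,1]*d,-d],-1)
    W=P@c['T'][:3,:3].T+c['T'][:3,3]; W[d<=0]=np.nan; return W
def rect(P):
    """xy points -> centre, long, short, yaw of long axis deg"""
    (cx,cy),(w,h),a=cv2.minAreaRect((P[:,:2]*1000).astype(np.float32))
    if w<h: w,h,a=h,w,a+90
    return np.round([cx,cy,w,h,(a+90)%180-90],1)
E
python3 - <<'E'
from h import *
p,r,s=pose(); print(s)
for n in ['top','side']:
    c=cam(n); cv2.imwrite(f'pics/{n}0.png',c['image']); print(n,c['K'],c['T'],[k for k in c])
    W=cloud(c)
    for q in ['slat1_c','fuse_c','tray_in','plug_c','panel_knob_c','spool_c','rod_knob','clamp_bar','bed','stop_arm']:
        try:
            for o in nets.silhouettes(c,q)[:7]:
                P=W[o['pixels']]; P=P[~np.isnan(P[:,0])]
                if len(P)<5: continue
                zt=np.percentile(P[:,2],90); T=P[P[:,2]>zt-.006]
                print(q,round(o['p'],2),np.round(o['centre']),len(P),'z',np.round(np.percentile(P[:,2],[5,50,90])*1000),rect(T))
        except Exception as e: print(q,e)
E
```

```text
pics
{'time_s': 0.0, 'joint_positions': array([-7.63630126e+01,  2.79245351e+00,  5.59180490e+00,  9.29342191e+01,
       -1.01393626e-03,  8.26799333e+01]), 'qd': array([-0.12330489, -0.05704112, -0.0297221 ,  0.02479567, -0.10813673,
       -0.11449674]), 'effort': array([ 5.30548768e-04, -3.38784707e+01,  3.20014071e+01,  2.02904450e-02,
       -6.65655648e-05,  6.02967617e-06]), 'tool_pos': array([ 0.18763256, -0.48966717,  0.23012284]), 'eef_rot': array([-1.79866102e+02, -1.61780802e-02,  2.09570364e+01]), 'contact_force': array([ 0.40220356, -0.38561056,  0.42420912]), 'moment': array([ 0.09904639, -0.00699085,  0.01224098]), 'gripper_force': 0.0, 'width': 0.0855469331929769}
top [[448.26425024   0.         279.2227977 ]
 [  0.         448.26425024 200.20957512]
 [  0.           0.           1.        ]] [[-0.15148717  0.96837101 -0.19826555  0.35121743]
 [-0.98845788 -0.14807794  0.03199903  0.06028635]
 [ 0.00162818  0.20082458  0.97962587  1.12730843]
 [ 0.          0.          0.          1.        ]] ['image', 'depth', 'K', 'origin', 'orientation', 'shot', 'T']
slat1_c 0.6
[... 2069 characters left out ...]
. 45.] [530.9 417.3  23.   20.6 -55.3]
panel_knob_c 0.49 [272. 221.] 159 z [-0. 13. 22.] [531.3 154.9  27.2  26.8  79.2]
panel_knob_c 0.43 [316. 288.] 484 z [106. 222. 242.] [ 572.7 -260.9   22.5   22.5   78.4]
spool_c 0.51 [229. 166.] 187 z [ 0. 25. 30.] [414.5 430.7  46.5  39.7 -74.1]
rod_knob 0.66 [271. 192.] 246 z [ 3. 13. 15.] [534.5 281.6  94.1  30.4 -62.8]
clamp_bar 0.71 [274. 221.] 161 z [-0. 13. 22.] [531.3 154.9  27.2  26.8  79.2]
clamp_bar 0.47 [338. 268.] 230 z [160. 178. 182.] [ 623.9 -180.4   49.    11.5   54. ]
bed 0.63 [309. 309.] 7334 z [  8.  12. 149.] [ 613.2 -192.2  191.6   45.9   54.6]
stop_arm 0.79 [328. 284.] 1867 z [128. 148. 230.] [ 572.9 -260.9   22.9   22.5  -11.6]
```

View images.

View pics/top0.png

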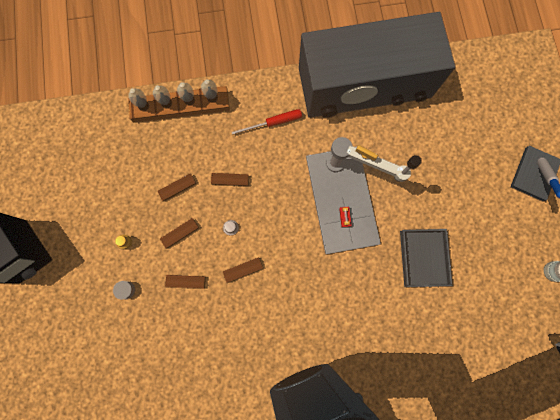

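View pics/side0.png

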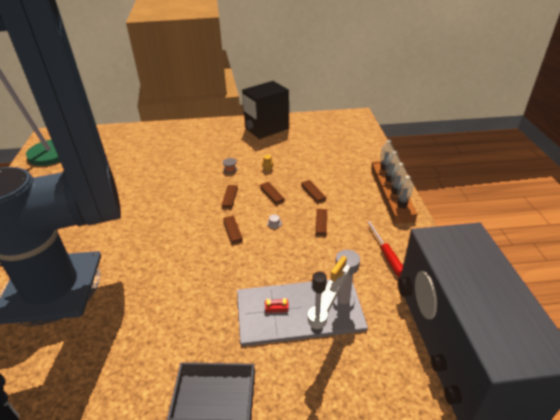

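```bash
cat >> h.py <<'E'
def slats(c,W=None):
    W=cloud(c) if W is None else W; hsv=cv2.cvtColor(c['image'],cv2.COLOR_BGR2HSV)
    m=((W[...,2]>.0085)&(W[...,2]<.019)&(W[...,1]>0)&(W[...,0]>.25)&(W[...,0]<.8)&(hsv[...,2]<150)).astype(np.uint8)
    n,l,st,_=cv2.connectedComponentsWithStats(m); out=[]
    for i in range(1,n):
        if st[i,4]>60: out.append(np.r_[rect(W[l==i]),st[i,4],np.round(np.median(W[l==i][:,2])*1000,1)])
    return out
def bed(c,W=None):
    W=cloud(c) if W is None else W
    m=((abs(W[...,2]-.012)<.005)&(W[...,1]<.02)&(W[...,1]>-.35)&(W[...,0]>.36)&(W[...,0]<.85))
    hsv=cv2.cvtColor(c['image'],cv2.COLOR_BGR2HSV); m&=hsv[...,1]<70
    n,l,st,_=cv2.connectedComponentsWithStats(cv2.morphologyEx(m.astype(np.uint8),cv2.MORPH_OPEN,np.ones((3,3))))
    i=1+np.argmax(st[1:,4]); r=rect(W[l==i]); a=np.deg2rad(r[4]); u=np.array([np.cos(a),np.sin(a)])
    return r, r[:2]-u*55, r[:2]+u*95
def move(x,y,z,yaw):
    """target mm,deg -> shift mm in tool axes and turn"""
    p,r,s=pose(); d=r.inv().apply(np.array([x,y,z])-p*1000)
    Rt=R.from_euler('xyz',[180,0,yaw],degrees=True); v=(r.inv()*Rt).as_rotvec()
    j=s['joint_positions']; print('move',np.round(d,1),np.round(v,3),'yaw0',round(s['eef_rot'][2],1),'j1 %.0f j6 %.0f'%(j[0],j[5]),'t',s['time_s'])
E
python3 - <<'E'
from h import *
for n in ['top','side']:
    c=cam(n); W=cloud(c); print(n); print(*slats(c,W),sep='\n'); print(bed(c,W))
    cyl=W[(W[...,2]>.143)&(W[...,2]<.152)&(W[...,1]<0)&(W[...,1]>-.35)&(W[...,0]>.4)&(W[...,0]<.8)]; print('arm',rect(cyl))
E
```

```text
top
[651.2 141.3  95.8  31.   79.  437.   13.4]
[650.6 278.   95.4  31.6 -69.6 436.   13.1]
[562.4 633.9 135.7  41.6   9.9 108.   13.3]
[532.3 283.9  94.8  30.9 -65.  463.   13.4]
[417.8 139.7  95.9  30.1 -77.1 475.   13.4]
[411.1 283.   96.2  29.8  79.1 482.   13.6]
(array([ 557. , -135.5,  259.7,  140.5,    1.7]), array([ 502.02420769, -137.13164342]), array([ 651.95818671, -132.68170681]))
arm [ 675.6 -215.7  264.   242.1   89. ]
side
[ 325.2 1194.5  145.9   27.     8.1   89.    13.2]
[545.7 637.3 153.5  76.5  -5.6 104.   13.8]
[652.8 276.   95.4  29.7 -71.  201.   12.7]
[535.1 282.2  94.8  31.  -65.3 210.   13. ]
[414.4 279.1  91.6  27.8  79.8 197.   12.9]
[653.5 137.8  93.4  26.   79.8 228.   13. ]
[419.3 137.1  96.7  28.4 -76.2 268.   13.2]
(array([ 514.3, -137.8,  168.6,  141.9,    1.4]), array([ 459.31641806, -139.1437698 ]), array([ 609.27164153, -135.47894308]))
arm [ 675.3 -222.1  258.7  238.8  -89. ]
```

Run:
```python
from h import *
move(480,-137,260,2)
```

```text
move [ 399.2 -225.4  -28.7] [ 0.    -0.     0.331] yaw0 21.0 j1 -76 j6 83 t 1.2
```

>>> servo_tool(
  motion=[
    [[40, -23, -29], [0, 0, 0.03], 1],
    [[400, -225, -29], [0, 0, 0.331], 1],
    [[400, -225, -29], [0, 0, 0.331], 1],
    [[400, -225, -29], [0, 0, 0.331], 1],
    [[400, -225, -29], [0, 0, 0.331], 1],
    [[400, -225, -29], [0, 0, 0.331], 1],
    [[400, -225, -29], [0, 0, 0.331], 1],
    [[400, -225, -29], [0, 0, 0.331], 1],
    [[400, -225, -29], [0, 0, 0.331], 1],
    [[400, -225, -29], [0, 0, 0.331], 1],
    [[400, -225, -29], [0, 0, 0.331], 1],
    [[400, -225, -29], [0, 0, 0.331], 1],
  ],
)

```text
time_s: 2.4
tool_pos: [0.4808, -0.1368, 0.2602]
eef_rot: [180.0, 0.0, 2.1]
contact_force: [-0.3, 0.5, -0.4]
width: 0.0855
gripper_force: 0.0
```

Run:
```python
from h import *
print(pose()[2]['tool_pos'],pose()[2]['joint_positions'])
c=cam('wrist'); W=cloud(c); cv2.imwrite('pics/w1.png',c['image']); print(np.round(c['mount'],3))
for o in nets.silhouettes(c,'fuse_c')[:3]:
    P=W[o['pixels']];P=P[~np.isnan(P[:,0])]; print(o['p'],o['centre'],np.percentile(P[:,2],[5,50,95]),rect(P[P[:,2]>.018]))
print(bed(c,W))
```

```text
[ 0.48079879 -0.13681955  0.26018906] [-2.35488165e+01 -4.27516538e-01  5.76225969e+00  9.62173676e+01
 -4.20761651e-02  1.54371805e+02]
[[-0.     0.963  0.271  0.07 ]
 [ 1.     0.    -0.001  0.001]
 [-0.001  0.271 -0.963 -0.143]
 [ 0.     0.     0.     1.   ]]
0.64 [276.4, 148.5] [0.02698608 0.02910483 0.03740754] [ 512.3 -132.7   50.    23.9   -3.3]
(array([ 543.9, -136.7,  226. ,  140. ,    1.6]), array([ 488.92144367, -138.23569013]), array([ 638.86296093, -134.04744432]))
```

View pics/w1.png

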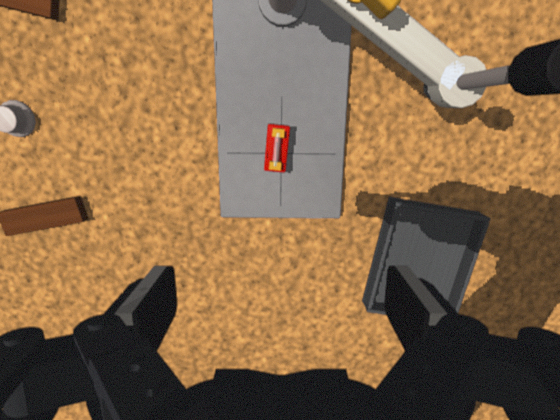

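Run:
```python
from h import *
c=cam('wrist');W=cloud(c)
for u,v in [(281,154),(281,200),(281,115),(240,153),(330,153)]: print(np.round(W[v,u]*1000,1))
move(512,-133,15,-3)
```

```text
[ 506.  -138.9   29. ]
[ 451.6 -140.8   12.9]
[ 545.8 -137.6   14.1]
[503.6 -93.5  12.2]
[ 506.9 -193.2   12.4]
move [ 32.   -4.1 245.4] [0.    0.    0.085] yaw0 1.9 j1 -24 j6 154 t 2.55
```

>>> servo_tool(
  motion=[
    [[16, -2, 40], [0, 0, 0.085], 1],
    [[32, -4, 90], [0, 0, 0.085], 1],
    [[32, -4, 140], [0, 0, 0.085], 1],
    [[32, -4, 190], [0, 0, 0.085], 1],
    [[32, -4, 225], [0, 0, 0.085], 1],
    [[32, -4, 245], [0, 0, 0.085], 1],
    [[32, -4, 245], [0, 0, 0.085], 0.8],
    [[32, -4, 245], [0, 0, 0.085], 0.1],
    [[32, -4, 245], [0, 0, 0.085], 0.1],
    [[32, -4, 245], [0, 0, 0.085], 0.1],
    [[32, -4, 245], [0, 0, 0.085], 0.1],
    [[32, -4, 245], [0, 0, 0.085], 0.1],
  ],
  force=40,
)

```text
time_s: 3.75
tool_pos: [0.5147, -0.1329, 0.0179]
eef_rot: [179.9, -0.3, -2.9]
contact_force: [-0.7, 0.5, 7.1]
width: 0.0228
gripper_force: 39.9
```

>>> servo_tool(
  motion=[
    [[0, 0, -30], [0, 0, 0], 0.1],
    [[0, 0, -80], [0, 0, 0], 0.1],
    [[0, 0, -100], [0, 0, 0], 0.1],
    [[0, 0, -100], [0, 0, 0], 0.1],
  ],
)

```text
time_s: 4.15
tool_pos: [0.5159, -0.1331, 0.1205]
eef_rot: [179.8, -0.5, -2.9]
contact_force: [0.1, -0.8, -0.5]
width: 0.0228
gripper_force: 39.4
```

Run:
```python
from h import *
print(pose()[2]['width'],pose()[2]['tool_pos'])
move(381,-310,16,-8)
```

```text
0.022820761017455952 [ 0.51590083 -0.1330997   0.12052266]
move [-126.8  183.1  103.9] [ 0.003 -0.009  0.09 ] yaw0 -2.9 j1 -22 j6 161 t 4.15
```

>>> servo_tool(
  motion=[
    [[-28, 41, -10], [0, 0, 0.03], 0.1],
    [[-56, 82, -10], [0, 0, 0.06], 0.1],
    [[-84, 123, -10], [0, 0, 0.09], 0.1],
    [[-112, 162, 0], [0, 0, 0.09], 0.1],
    [[-127, 183, 20], [0, 0, 0.09], 0.1],
    [[-127, 183, 65], [0, 0, 0.09], 0.1],
    [[-127, 183, 98], [0, 0, 0.09], 0.1],
    [[-127, 183, 98], [0, 0, 0.09], 0.1],
    [[-127, 183, 98], [0, 0, 0.09], 0.45],
    [[-127, 183, 98], [0, 0, 0.09], 0.45],
    [[-127, 183, 98], [0, 0, 0.09], 0.45],
  ],
)

```text
time_s: 5.25
tool_pos: [0.3776, -0.3089, 0.0189]
eef_rot: [179.9, -0.1, -8.0]
contact_force: [0.3, 1.0, -0.2]
width: 0.0381
gripper_force: 0.0
```

>>> servo_tool(
  motion=[
    [[0, 0, -40], [0, 0, 0], 0.45],
    [[0, 0, -90], [0, 0, 0], 0.45],
    [[0, 0, -140], [0, 0, 0], 0.6],
    [[0, 0, -180], [0, 0, 0], 1],
    [[0, 0, -180], [0, 0, 0], 1],
  ],
)

```text
time_s: 5.75
tool_pos: [0.3799, -0.3114, 0.2065]
eef_rot: [179.4, -0.7, -8.0]
contact_force: [0.8, -0.9, -0.0]
width: 0.078
gripper_force: 0.0
```

Run:
```python
from h import *
c=cam('top');W=cloud(c); cv2.imwrite('pics/t2.png',c['image']); print(*slats(c,W),sep='\n'); print(pose()[2]['tool_pos'])
for o in nets.silhouettes(c,'fuse_c')[:2]:
    P=W[o['pixels']];P=P[~np.isnan(P[:,0])]; print(o['p'],o['centre'],np.percentile(P[:,2],[5,50,95]),rect(P))
move(418,138,200,103); move(418,138,3,103)
```

```text
[650.8 141.7  96.2  30.9  79.  431.   13.2]
[650.9 277.8  95.1  30.5 -68.9 437.   13.3]
[563.4 633.6 134.6  40.5  10.8 111.   13.5]
[532.5 284.4  95.1  30.9 -65.  456.   13.4]
[418.  139.2  95.5  30.2 -77.  477.   13.5]
[411.2 282.9  96.8  29.9  79.1 483.   13.2]
[ 0.37886073 -0.3103272   0.2029784 ]
0.63 [424.0, 261.8] [0.0044672  0.02099169 0.02965828] [ 369.7 -308.2   53.7   31.8  -14.1]
move [ -22.5 -448.5   -1.5] [ 0.006  0.    -1.937] yaw0 -8.0 j1 -47 j6 141 t 5.85
move [ -23.3 -449.1  195.5] [ 0.006  0.    -1.937] yaw0 -8.0 j1 -47 j6 141 t 5.85
```

>>> servo_tool(
  motion=[
    [[-2, -37, 0], [0, 0, -0.149], 1],
    [[-4, -75, 0], [0, 0, -0.298], 1],
    [[-6, -112, 0], [0, 0, -0.447], 1],
    [[-8, -149, 0], [0, 0, -0.596], 1],
    [[-10, -187, 0], [0, 0, -0.745], 1],
    [[-12, -224, 0], [0, 0, -0.894], 1],
    [[-14, -262, 0], [0, 0, -1.043], 1],
    [[-16, -299, 0], [0, 0, -1.192], 1],
    [[-18, -336, 0], [0, 0, -1.341], 1],
    [[-20, -374, 0], [0, 0, -1.49], 1],
    [[-22, -411, 40], [0, 0, -1.639], 1],
    [[-23, -449, 80], [0, 0, -1.788], 1],
  ],
)

```text
time_s: 7.05
tool_pos: [0.4159, 0.1346, 0.1232]
eef_rot: [179.9, -0.0, 94.8]
contact_force: [0.9, 0.1, -0.3]
width: 0.0855
gripper_force: 0.0
```

Run:
```python
from h import *
move(418.5,138,3,103)
```

```text
move [  3.2   2.8 120.2] [ 0.001  0.    -0.143] yaw0 94.8 j1 9 j6 94 t 7.05
```

>>> servo_tool(
  motion=[
    [[1, 1, 30], [0, 0, -0.143], 1],
    [[1, 1, 70], [0, 0, -0.143], 1],
    [[1, 1, 105], [0, 0, -0.143], 1],
    [[1, 1, 119], [0, 0, -0.143], 1],
    [[1, 1, 119], [0, 0, -0.143], 0.6],
    [[1, 1, 119], [0, 0, -0.143], 0.15],
    [[1, 1, 119], [0, 0, -0.143], 0.15],
    [[1, 1, 119], [0, 0, -0.143], 0.15],
    [[1, 1, 119], [0, 0, -0.143], 0.15],
  ],
)

```text
time_s: 7.95
tool_pos: [0.4186, 0.1341, 0.0072]
eef_rot: [179.8, 0.0, 102.6]
contact_force: [0.8, 0.1, 3.5]
width: 0.0288
gripper_force: 39.9
```

Run:
```python
from h import *
p,r,s=pose(); print(s['tool_pos'],s['width'],s['gripper_force'],s['contact_force'],s['eef_rot'])
```

```text
[0.41856591 0.13414158 0.00718321] 0.02881946477981884 39.89967942237854 [0.80422026 0.11812413 3.51212286] [1.79781292e+02 1.19289254e-02 1.02601452e+02]
```

Run:
```python
from h import *
move(509,-138.5,100,181.7)
```

```text
move [-285.8   29.1  -92.6] [ 0.003  0.003 -1.381] yaw0 102.6 j1 9 j6 86 t 7.95
```

>>> servo_tool(
  motion=[
    [[0, 0, -30], [0, 0, 0], 0.15],
    [[-5, 0, -75], [0, 0, -0.1], 0.15],
    [[-35, 4, -92], [0, 0, -0.24], 0.15],
    [[-70, 7, -92], [0, 0, -0.38], 0.15],
    [[-105, 10, -92], [0, 0, -0.52], 0.15],
    [[-140, 14, -92], [0, 0, -0.66], 0.15],
    [[-175, 18, -92], [0, 0, -0.8], 0.15],
    [[-210, 22, -92], [0, 0, -0.94], 0.15],
    [[-245, 25, -92], [0, 0, -1.08], 0.15],
    [[-270, 28, -92], [0, 0, -1.23], 0.15],
    [[-286, 29, -92], [0, 0, -1.381], 0.15],
    [[-286, 29, -92], [0, 0, -1.381], 0.15],
  ],
)

```text
time_s: 9.15
tool_pos: [0.5081, -0.1411, 0.0976]
eef_rot: [-179.9, 0.1, -178.4]
contact_force: [-0.9, -0.2, -0.9]
width: 0.0289
gripper_force: 33.6
```

Run:
```python
from h import *
move(509,-138.5,19,181.7); s=get_state(); print(s['width'],s['gripper_force'])
c=cam('wrist'); cv2.imwrite('pics/w3.png',c['image'])
```

```text
move [-0.9  2.7 78.6] [-0.001  0.001 -0.002] yaw0 -178.4 j1 -23 j6 -24 t 9.15
0.02894767872970536 33.60617637634277
```

View pics/w3.png

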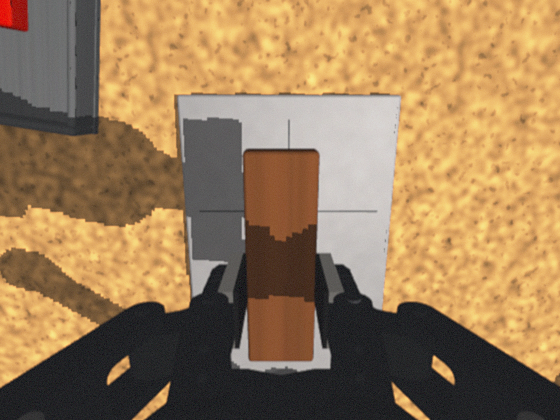

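>>> servo_tool(
  motion=[
    [[0, 3, 30], [0, 0, 0], 0.15],
    [[0, 3, 60], [0, 0, 0], 0.15],
    [[0, 3, 74], [0, 0, 0], 0.15],
    [[0, 3, 77], [0, 0, 0], 0.15],
    [[0, 3, 77], [0, 0, 0], 0.15],
    [[0, 3, 77], [0, 0, 0], 0.15],
  ],
)

```text
time_s: 9.8
tool_pos: [0.5081, -0.1358, 0.0214]
eef_rot: [-180.0, 0.1, -178.3]
contact_force: [-0.6, 0.8, -0.1]
width: 0.0284
gripper_force: 45.0
```

>>> servo_tool(
  motion=[
    [[0, -2, 1], [0, 0, 0], 0.15],
    [[0, -2, 3], [0, 0, 0], 0.15],
    [[0, -2, 3], [0, 0, 0], 0.15],
    [[0, -2, 3], [0, 0, 0], 0.5],
    [[0, -2, 3], [0, 0, 0], 0.6],
    [[0, -2, -20], [0, 0, 0], 0.7],
    [[0, -2, -60], [0, 0, 0], 1],
    [[0, -2, -90], [0, 0, 0], 1],
    [[0, -2, -90], [0, 0, 0], 1],
  ],
)

```text
time_s: 10.7
tool_pos: [0.5109, -0.1393, 0.1159]
eef_rot: [-179.8, 0.5, -178.3]
contact_force: [0.3, 0.1, 1.0]
width: 0.0854
gripper_force: 0.0
```

```bash
cat >> h.py <<'E'
def tower(c,W,zt,m=(505,-138.5),b=1.7):
    """rect of dark wood at top height zt (mm) near mark"""
    hsv=cv2.cvtColor(c['image'],cv2.COLOR_BGR2HSV)
    k=(abs(W[...,2]*1000-zt)<6)&(np.hypot(W[...,0]*1000-m[0],W[...,1]*1000-m[1])<75)&(hsv[...,1]>70)
    P=W[k]; r=rect(P); a=np.deg2rad(b); d=r[:2]-m
    print('tower',zt,r,len(P),'z',np.median(P[:,2])*1000,'off',np.round([d@[np.cos(a),np.sin(a)],d@[-np.sin(a),np.cos(a)]],1))
E
python3 - <<'E'
from h import *
s=get_state(); print(s['tool_pos'])
c=cam('wrist');W=cloud(c); tower(c,W,26)
c=cam('top');W=cloud(c); tower(c,W,26); print(*slats(c,W),sep='\n')
c=cam('side');W=cloud(c); tower(c,W,26)
move(412.5,281.5,200,79);move(412.5,281.5,4,79)
E
```

```text
[ 0.51093604 -0.13931025  0.11589655]
tower 26 [ 503.3 -139.7   95.5   29.6    1. ] 5799 z 26.80118425933131 off [-1.7 -1.1]
tower 26 [ 488.3 -139.    70.6   29.7    1.7] 263 z 25.557286148292 off [-16.7  -0. ]
[650.8 141.6  96.3  30.9  79.1 426.   13.3]
[650.9 277.8  94.9  30.1 -69.  421.   13.3]
[564.1 635.2 135.4  38.8  11.7 101.   13.6]
[531.9 283.8  94.4  30.1 -65.  442.   13.3]
[411.1 282.6  95.7  29.8  79.  454.   13.5]
tower 26 [ 502.5 -139.6   95.2   33.3    1.2] 584 z 25.039319332632203 off [-2.5 -1. ]
move [ 82.1 422.  -90. ] [-0.000e+00 -1.000e-03  1.793e+00] yaw0 -178.3 j1 -23 j6 -24 t 10.85
move [ 81.9 421.9 106. ] [-0.000e+00 -1.000e-03  1.793e+00] yaw0 -178.3 j1 -23 j6 -24 t 10.85
```

>>> servo_tool(
  motion=[
    [[7, 35, -20], [0, 0, 0.149], 1],
    [[14, 70, -20], [0, 0, 0.298], 1],
    [[21, 105, -20], [0, 0, 0.447], 1],
    [[28, 141, -20], [0, 0, 0.596], 1],
    [[35, 176, -20], [0, 0, 0.745], 1],
    [[42, 211, -20], [0, 0, 0.894], 1],
    [[49, 246, -20], [0, 0, 1.043], 1],
    [[56, 281, -20], [0, 0, 1.192], 1],
    [[62, 316, 0], [0, 0, 1.341], 1],
    [[68, 351, 20], [0, 0, 1.49], 1],
    [[75, 387, 30], [0, 0, 1.639], 1],
    [[82, 422, 40], [0, 0, 1.788], 1],
  ],
)

```text
time_s: 12.05
tool_pos: [0.4105, 0.2811, 0.0673]
eef_rot: [-179.8, 0.2, 80.8]
contact_force: [-0.5, -0.4, -0.4]
width: 0.0856
gripper_force: 0.0
```

Run:
```python
from h import *
move(412.5,281.5,4,79)
```

```text
move [ 0.9  2.1 63.3] [-0.004  0.003  0.031] yaw0 80.8 j1 27 j6 126 t 12.05
```

>>> servo_tool(
  motion=[
    [[0, 1, 30], [0, 0, 0.01], 1],
    [[0, 1, 55], [0, 0, 0.01], 1],
    [[0, 1, 62], [0, 0, 0.01], 1],
    [[0, 1, 62], [0, 0, 0.01], 0.6],
    [[0, 1, 62], [0, 0, 0.01], 0.15],
    [[0, 1, 62], [0, 0, 0.01], 0.15],
    [[0, 1, 62], [0, 0, 0.01], 0.15],
    [[0, 1, 62], [0, 0, 0.01], 0.15],
  ],
)

```text
time_s: 12.85
tool_pos: [0.4156, 0.281, 0.0105]
eef_rot: [179.8, -0.1, 80.5]
contact_force: [0.6, -0.6, 4.9]
width: 0.0283
gripper_force: 39.8
```

Run:
```python
from h import *
move(505,-138.5,100,91.7)
```

```text
move [-398.9  157.5  -89.9] [ 0.003 -0.002 -0.195] yaw0 80.5 j1 26 j6 126 t 12.85
```

>>> servo_tool(
  motion=[
    [[0, 0, -40], [0, 0, 0], 0.15],
    [[-15, 6, -85], [0, 0, -0.02], 0.15],
    [[-55, 22, -95], [0, 0, -0.04], 0.15],
    [[-98, 39, -95], [0, 0, -0.06], 0.15],
    [[-141, 56, -95], [0, 0, -0.08], 0.15],
    [[-184, 73, -95], [0, 0, -0.1], 0.15],
    [[-227, 90, -95], [0, 0, -0.12], 0.15],
    [[-270, 107, -95], [0, 0, -0.14], 0.15],
    [[-313, 124, -95], [0, 0, -0.16], 0.15],
    [[-356, 141, -90], [0, 0, -0.18], 0.15],
    [[-399, 157, -80], [0, 0, -0.195], 0.15],
    [[-399, 157, -70], [0, 0, -0.195], 0.15],
  ],
)

```text
time_s: 14.05
tool_pos: [0.5048, -0.1447, 0.0791]
eef_rot: [179.8, 0.2, 91.3]
contact_force: [-0.4, 1.5, -0.6]
width: 0.0281
gripper_force: 39.6
```

Run:
```python
from h import *
move(505,-138.5,39,91.7); s=get_state(); print(s['width'],s['gripper_force'])
c=cam('wrist');W=cloud(c); d=s['tool_pos']*1000
tower(c,W,d[2]+4,m=d[:2],b=91.7)
```

```text
move [ 6.4  0.2 40.1] [ 0.003  0.004 -0.006] yaw0 91.3 j1 -23 j6 65 t 14.05
0.028121076967320278 39.60244417190552
tower 83.08348902190887 [ 505.8 -142.2   96.2   30.1  -89.1] 14043 z 83.37021902788264 off [ 2.5 -1.1]
```

>>> servo_tool(
  motion=[
    [[0, 0, 0], [0, 0, 0], 0.15],
    [[0, 0, 20], [0, 0, 0], 0.15],
    [[0, 0, 34], [0, 0, 0], 0.15],
    [[0, 0, 34], [0, 0, 0], 0.15],
    [[0, 0, 34], [0, 0, 0], 0.15],
  ],
)

```text
time_s: 14.6
tool_pos: [0.503, -0.1378, 0.0444]
eef_rot: [-179.9, -0.0, 91.8]
contact_force: [-0.1, 0.3, -0.5]
width: 0.0281
gripper_force: 39.6
```

>>> servo_tool(
  motion=[
    [[-2, 1, 4], [0, 0, 0], 0.15],
    [[-3, 1, 8], [0, 0, 0], 0.15],
    [[-3, 1, 9], [0, 0, 0], 0.15],
    [[-3, 1, 9], [0, 0, 0], 0.15],
    [[-3, 1, 9], [0, 0, 0], 0.5],
    [[-3, 1, 9], [0, 0, 0], 0.6],
    [[-3, 1, -15], [0, 0, 0], 0.7],
    [[-3, 1, -50], [0, 0, 0], 1],
    [[-3, 1, -70], [0, 0, 0], 1],
    [[-3, 1, -70], [0, 0, 0], 1],
  ],
)

```text
time_s: 15.6
tool_pos: [0.5069, -0.1428, 0.1184]
eef_rot: [179.6, 0.2, 91.7]
contact_force: [-0.7, 0.0, 0.1]
width: 0.0854
gripper_force: 0.0
```

Run:
```python
from h import *
s=get_state(); print(s['tool_pos'])
c=cam('wrist');W=cloud(c); tower(c,W,40)
c=cam('side');W=cloud(c); tower(c,W,40); print(*slats(c,W),sep='\n')
move(652,139.5,100,79.5)
```

```text
[ 0.50688289 -0.14284943  0.11836114]
tower 40 [ 506.1 -139.8   96.1   30.   -88.8] 6336 z 40.802220432626655 off [ 1.1 -1.3]
tower 40 [ 504.7 -139.4   98.1   30.   -88.8] 545 z 39.14026320345621 off [-0.3 -0.9]
[653.7 274.2  93.7  29.5 -68.9 198.   12.9]
[652.5 138.6  96.3  23.3  79.8 211.   13. ]
move [276.8 155.9  14.5] [0.    0.    0.213] yaw0 91.7 j1 -23 j6 65 t 15.7
```

>>> servo_tool(
  motion=[
    [[33, 10, -10], [0, 0, 0.02], 1],
    [[66, 25, -10], [0, 0, 0.04], 1],
    [[100, 50, -10], [0, 0, 0.06], 1],
    [[134, 75, -10], [0, 0, 0.08], 1],
    [[170, 96, -10], [0, 0, 0.11], 1],
    [[206, 116, 0], [0, 0, 0.14], 1],
    [[242, 136, 20], [0, 0, 0.17], 1],
    [[277, 156, 50], [0, 0, 0.213], 1],
    [[277, 156, 60], [0, 0, 0.213], 1],
    [[277, 156, 60], [0, 0, 0.213], 1],
  ],
)

```text
time_s: 16.7
tool_pos: [0.648, 0.1402, 0.0482]
eef_rot: [-179.4, 0.2, 79.7]
contact_force: [0.4, -0.2, 0.1]
width: 0.0855
gripper_force: 0.0
```

Run:
```python
from h import *
move(652,139.5,4,79.5)
```

```text
move [ 0.2  4.6 44.1] [-0.01   0.004  0.003] yaw0 79.7 j1 6 j6 107 t 16.7
```

>>> servo_tool(
  motion=[
    [[0, 2, 25], [0, 0, 0], 1],
    [[0, 2, 42], [0, 0, 0], 1],
    [[0, 2, 48], [0, 0, 0], 1],
    [[0, 2, 48], [0, 0, 0], 0.6],
    [[0, 2, 48], [0, 0, 0], 0.15],
    [[0, 2, 48], [0, 0, 0], 0.15],
    [[0, 2, 48], [0, 0, 0], 0.15],
    [[0, 2, 48], [0, 0, 0], 0.15],
  ],
)

```text
time_s: 17.5
tool_pos: [0.6554, 0.1395, 0.0085]
eef_rot: [179.8, -0.0, 79.5]
contact_force: [-0.5, 0.1, 3.4]
width: 0.0286
gripper_force: 39.9
```

Run:
```python
from h import *
move(508,-138.5,100,181.7)
```

```text
move [-300.1  -94.1  -92. ] [ 0.003  0.002 -1.783] yaw0 79.5 j1 6 j6 107 t 17.5
```

>>> servo_tool(
  motion=[
    [[0, 0, -40], [0, 0, 0], 0.15],
    [[-10, -14, -85], [0, 0, -0.149], 0.15],
    [[-30, -45, -100], [0, 0, -0.298], 0.15],
    [[-60, -65, -100], [0, 0, -0.447], 0.15],
    [[-95, -80, -100], [0, 0, -0.596], 0.15],
    [[-130, -90, -100], [0, 0, -0.745], 0.15],
    [[-165, -94, -100], [0, 0, -0.894], 0.15],
    [[-200, -94, -100], [0, 0, -1.043], 0.15],
    [[-230, -94, -100], [0, 0, -1.192], 0.15],
    [[-260, -94, -100], [0, 0, -1.341], 0.15],
    [[-285, -94, -100], [0, 0, -1.49], 0.15],
    [[-300, -94, -100], [0, 0, -1.639], 0.15],
  ],
)

```text
time_s: 18.7
tool_pos: [0.5066, -0.1403, 0.1068]
eef_rot: [-180.0, 0.0, 173.7]
contact_force: [-0.0, 0.6, -0.5]
width: 0.0283
gripper_force: 39.7
```

>>> servo_tool(
  motion=[
    [[0, 0, 5], [0, 0, -0.14], 0.15],
    [[0, 0, 20], [0, 0, -0.14], 0.15],
    [[0, 0, 30], [0, 0, -0.14], 0.15],
    [[0, 0, 30], [0, 0, -0.14], 0.15],
    [[0, 0, 30], [0, 0, -0.14], 0.15],
  ],
)

```text
time_s: 19.2
tool_pos: [0.5064, -0.1377, 0.0756]
eef_rot: [180.0, -0.1, -178.6]
contact_force: [-0.5, -0.2, 0.1]
width: 0.0285
gripper_force: 39.7
```

Run:
```python
from h import *
s=get_state(); print(s['width'],s['gripper_force'])
c=cam('wrist');W=cloud(c); d=s['tool_pos']*1000
tower(c,W,d[2]+4,m=d[:2],b=1.7)
move(508,-138.5,50,181.7)
```

```text
0.02849302382951171 39.677367210388184
tower 79.64269009801978 [ 504.3 -138.5   96.4   52.     0.9] 14404 z 81.96708562202198 off [-2.1 -0.7]
move [-1.1 -0.5 26.3] [ 0.    -0.001 -0.004] yaw0 -178.6 j1 -23 j6 -24 t 19.25
```

>>> servo_tool(
  motion=[
    [[0, -1, 15], [0, 0, 0], 0.15],
    [[0, -1, 24], [0, 0, 0], 0.15],
    [[0, -1, 27], [0, 0, 0], 0.15],
    [[0, -1, 27], [0, 0, 0], 0.15],
    [[0, -1, 27], [0, 0, 0], 0.15],
  ],
)

```text
time_s: 19.75
tool_pos: [0.5069, -0.1395, 0.0492]
eef_rot: [180.0, -0.0, -178.6]
contact_force: [-0.4, -0.1, 0.2]
width: 0.0283
gripper_force: 39.7
```

>>> servo_tool(
  motion=[
    [[0, 0, 1], [0, 0, 0], 0.15],
    [[0, 0, 1], [0, 0, 0], 0.15],
    [[0, 0, 1], [0, 0, 0], 0.5],
    [[0, 0, 1], [0, 0, 0], 0.6],
    [[0, 0, -20], [0, 0, 0], 0.7],
    [[0, 0, -60], [0, 0, 0], 1],
    [[0, 0, -70], [0, 0, 0], 1],
    [[0, 0, -70], [0, 0, 0], 1],
  ],
)

```text
time_s: 20.55
tool_pos: [0.5091, -0.1404, 0.1225]
eef_rot: [-179.9, 0.3, -178.5]
contact_force: [0.1, 0.6, 0.7]
width: 0.0856
gripper_force: 0.0
```

Run:
```python
from h import *
s=get_state(); print(s['tool_pos'])
c=cam('wrist');W=cloud(c); tower(c,W,54)
c=cam('side');W=cloud(c); tower(c,W,54); print(*slats(c,W),sep='\n')
c=cam('top');W=cloud(c); print(*slats(c,W),sep='\n')
move(534,283,100,115)
```

```text
[ 0.50910551 -0.14036191  0.12246786]
tower 54 [ 504.9 -140.7   96.    30.     1.6] 6893 z 54.75083900168109 off [-0.2 -2.2]
tower 54 [ 504.  -141.    95.4   33.2    1.2] 592 z 53.01641707261179 off [-1.1 -2.5]
[652.9 274.3  91.3  29.  -68.7 194.   12.8]
[650.6 277.6  95.   31.5 -67.9 428.   13.5]
[532.2 283.9  94.6  30.7 -64.9 449.   13.2]
[563.6 631.7 117.3  13.3  22.6  83.   14.3]
move [-38.5 421.3  18.4] [-0.    -0.002  1.16 ] yaw0 -178.5 j1 -23 j6 -24 t 20.7
```

>>> servo_tool(
  motion=[
    [[-4, 42, -10], [0, 0, 0.116], 1],
    [[-8, 84, -10], [0, 0, 0.232], 1],
    [[-12, 126, -10], [0, 0, 0.348], 1],
    [[-16, 168, -10], [0, 0, 0.464], 1],
    [[-20, 211, -10], [0, 0, 0.58], 1],
    [[-24, 253, -10], [0, 0, 0.696], 1],
    [[-28, 295, -5], [0, 0, 0.812], 1],
    [[-32, 337, 5], [0, 0, 0.928], 1],
    [[-36, 379, 25], [0, 0, 1.044], 1],
    [[-38, 421, 55], [0, 0, 1.16], 1],
    [[-38, 421, 65], [0, 0, 1.16], 1],
    [[-38, 421, 65], [0, 0, 1.16], 1],
  ],
)

```text
time_s: 21.9
tool_pos: [0.5305, 0.2818, 0.0493]
eef_rot: [-179.4, -0.0, 115.2]
contact_force: [-1.4, -0.3, 0.4]
width: 0.085
gripper_force: 0.0
```

Run:
```python
from h import *
move(534,283,4,115)
```

```text
move [-0.4  4.2 45.2] [-0.01  -0.     0.003] yaw0 115.2 j1 22 j6 86 t 21.9
```

>>> servo_tool(
  motion=[
    [[0, 2, 25], [0, 0, 0], 1],
    [[0, 2, 42], [0, 0, 0], 1],
    [[0, 2, 49], [0, 0, 0], 1],
    [[0, 2, 49], [0, 0, 0], 0.6],
    [[0, 2, 49], [0, 0, 0], 0.15],
    [[0, 2, 49], [0, 0, 0], 0.15],
    [[0, 2, 49], [0, 0, 0], 0.15],
    [[0, 2, 49], [0, 0, 0], 0.15],
  ],
)

```text
time_s: 22.7
tool_pos: [0.5375, 0.2836, 0.0073]
eef_rot: [179.8, 0.0, 115.0]
contact_force: [0.2, -0.5, 4.8]
width: 0.0287
gripper_force: 39.9
```

Run:
```python
from h import *
move(505,-138.5,120,91.7)
```

```text
move [-368.9 -207.4 -113.2] [ 0.003 -0.     0.407] yaw0 115.0 j1 22 j6 87 t 22.7
```

>>> servo_tool(
  motion=[
    [[0, 0, -40], [0, 0, 0], 0.15],
    [[-16, -9, -85], [0, 0, 0.03], 0.15],
    [[-50, -28, -110], [0, 0, 0.07], 0.15],
    [[-90, -50, -115], [0, 0, 0.11], 0.15],
    [[-130, -73, -115], [0, 0, 0.15], 0.15],
    [[-170, -95, -115], [0, 0, 0.19], 0.15],
    [[-210, -118, -115], [0, 0, 0.23], 0.15],
    [[-250, -140, -115], [0, 0, 0.27], 0.15],
    [[-290, -163, -115], [0, 0, 0.31], 0.15],
    [[-330, -185, -115], [0, 0, 0.36], 0.15],
    [[-369, -207, -110], [0, 0, 0.407], 0.15],
    [[-369, -207, -100], [0, 0, 0.407], 0.15],
  ],
)

```text
time_s: 23.9
tool_pos: [0.5049, -0.1443, 0.1067]
eef_rot: [179.8, 0.2, 91.2]
contact_force: [0.9, 0.9, -0.6]
width: 0.0285
gripper_force: 39.7
```

>>> servo_tool(
  motion=[
    [[0, 0, 10], [0, 0, 0], 0.15],
    [[0, 0, 15], [0, 0, 0], 0.15],
    [[0, 0, 15], [0, 0, 0], 0.15],
    [[0, 0, 15], [0, 0, 0], 0.15],
  ],
)

```text
time_s: 24.3
tool_pos: [0.5045, -0.1373, 0.0904]
eef_rot: [-180.0, -0.0, 91.8]
contact_force: [0.1, -0.0, -0.5]
width: 0.0284
gripper_force: 39.7
```

Run:
```python
from h import *
s=get_state(); print(s['width'],s['gripper_force'])
c=cam('wrist');W=cloud(c); d=s['tool_pos']*1000
tower(c,W,d[2]+5,m=d[:2],b=91.7); cv2.imwrite('pics/w5.png',c['image'])
move(505,-138.5,62,91.7)
```

```text
0.028404355738936935 39.67365860939026
tower 95.44987792595934 [ 504.8 -134.5   98.9   51.8   78.1] 14688 z 97.97587465559685 off [ 2.8 -0.4]
move [-0.9  0.1 28.9] [0.    0.    0.002] yaw0 91.8 j1 -23 j6 66 t 24.35
```

View pics/w5.png

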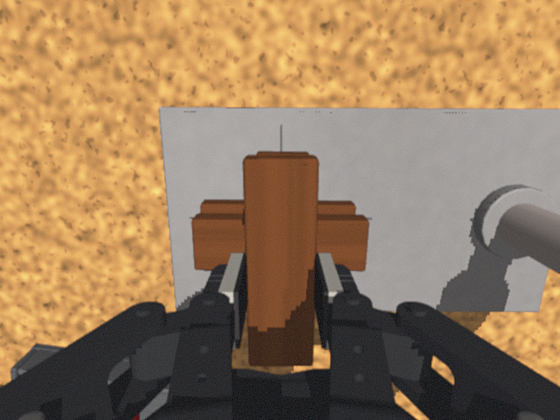

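>>> servo_tool(
  motion=[
    [[-3, 0, 15], [0, 0, 0], 0.15],
    [[-4, 0, 25], [0, 0, 0], 0.15],
    [[-4, 0, 28], [0, 0, 0], 0.15],
    [[-4, 0, 28], [0, 0, 0], 0.15],
    [[-4, 0, 28], [0, 0, 0], 0.15],
  ],
)

```text
time_s: 24.85
tool_pos: [0.5043, -0.1427, 0.0621]
eef_rot: [-180.0, -0.0, 91.7]
contact_force: [0.8, -0.7, -0.4]
width: 0.0286
gripper_force: 39.7
```

>>> servo_tool(
  motion=[
    [[0, 0, 1], [0, 0, 0], 0.15],
    [[0, 0, 1], [0, 0, 0], 0.15],
    [[0, 0, 1], [0, 0, 0], 0.5],
    [[0, 0, 1], [0, 0, 0], 0.6],
    [[0, 0, -20], [0, 0, 0], 0.7],
    [[0, 0, -50], [0, 0, 0], 1],
    [[0, 0, -60], [0, 0, 0], 1],
    [[0, 0, -60], [0, 0, 0], 1],
  ],
)

```text
time_s: 25.65
tool_pos: [0.5063, -0.1434, 0.1249]
eef_rot: [179.7, 0.1, 91.7]
contact_force: [-0.5, 0.6, 0.6]
width: 0.0853
gripper_force: 0.0
```

Run:
```python
from h import *
s=get_state(); print(s['tool_pos'])
c=cam('wrist');W=cloud(c); tower(c,W,68)
c=cam('side');W=cloud(c); tower(c,W,68); print(*slats(c,W),sep='\n')
c=cam('top');W=cloud(c); print(*slats(c,W),sep='\n')
move(651.8,276.5,100,110.5)
```

```text
[ 0.50629819 -0.14344777  0.12490821]
tower 68 [ 505.4 -140.5   96.    30.1  -88.3] 7612 z 68.80837806082336 off [ 0.3 -2. ]
tower 68 [ 503.9 -141.3   96.7   29.8  -88.2] 558 z 67.19462485087402 off [-1.2 -2.8]
[653.4 273.5  94.2  30.9 -68.5 201.   12.5]
[651.1 277.8  94.9  31.4 -68.2 422.   13.4]
[562.8 634.3 136.3  42.1  10.3 103.   13.3]
move [414.4 160.2  21.2] [-0.002 -0.001 -0.329] yaw0 91.7 j1 -23 j6 65 t 25.8
```

>>> servo_tool(
  motion=[
    [[40, 10, -10], [0, 0, -0.03], 1],
    [[80, 25, -10], [0, 0, -0.06], 1],
    [[120, 40, -10], [0, 0, -0.1], 1],
    [[160, 58, -10], [0, 0, -0.13], 1],
    [[202, 76, -10], [0, 0, -0.16], 1],
    [[245, 94, -10], [0, 0, -0.2], 1],
    [[288, 111, 0], [0, 0, -0.24], 1],
    [[330, 128, 10], [0, 0, -0.28], 1],
    [[373, 145, 30], [0, 0, -0.31], 1],
    [[414, 161, 55], [0, 0, -0.336], 1],
    [[414, 161, 65], [0, 0, -0.336], 1],
    [[414, 161, 65], [0, 0, -0.336], 1],
  ],
)

```text
time_s: 27.0
tool_pos: [0.6498, 0.2757, 0.051]
eef_rot: [-179.4, -0.0, 111.0]
contact_force: [-0.3, -0.6, -0.9]
width: 0.0851
gripper_force: 0.0
```

Run:
```python
from h import *
move(652.3,276.3,4,111)
```

```text
move [-0.4  3.1 47. ] [-0.011 -0.     0.   ] yaw0 111.0 j1 18 j6 87 t 27.0
```

>>> servo_tool(
  motion=[
    [[0, 1, 25], [0, 0, 0], 1],
    [[0, 1, 43], [0, 0, 0], 1],
    [[0, 1, 50], [0, 0, 0], 1],
    [[0, 1, 50], [0, 0, 0], 0.6],
    [[0, 1, 50], [0, 0, 0], 0.15],
    [[0, 1, 50], [0, 0, 0], 0.15],
    [[0, 1, 50], [0, 0, 0], 0.15],
    [[0, 1, 50], [0, 0, 0], 0.15],
  ],
)

```text
time_s: 27.8
tool_pos: [0.6557, 0.2765, 0.0097]
eef_rot: [179.8, 0.0, 110.9]
contact_force: [-0.1, 0.1, 4.3]
width: 0.0284
gripper_force: 39.9
```

Run:
```python
from h import *
move(505,-139,130,181.7)
```

```text
move [-334.3 -288.7 -121.1] [ 0.003  0.002 -1.235] yaw0 110.9 j1 17 j6 87 t 27.8
```

>>> servo_tool(
  motion=[
    [[0, 0, -40], [0, 0, 0], 0.15],
    [[-10, -20, -80], [0, 0, -0.12], 0.15],
    [[-35, -50, -110], [0, 0, -0.24], 0.15],
    [[-65, -85, -121], [0, 0, -0.36], 0.15],
    [[-100, -115, -121], [0, 0, -0.48], 0.15],
    [[-135, -145, -121], [0, 0, -0.6], 0.15],
    [[-170, -175, -121], [0, 0, -0.72], 0.15],
    [[-205, -205, -121], [0, 0, -0.84], 0.15],
    [[-240, -235, -121], [0, 0, -0.96], 0.15],
    [[-275, -260, -121], [0, 0, -1.08], 0.15],
    [[-310, -280, -121], [0, 0, -1.18], 0.15],
    [[-334, -289, -121], [0, 0, -1.235], 0.15],
  ],
)

```text
time_s: 29.0
tool_pos: [0.5027, -0.1415, 0.129]
eef_rot: [-179.9, 0.0, -178.3]
contact_force: [0.2, 1.1, -0.1]
width: 0.0282
gripper_force: 39.6
```

>>> servo_tool(
  motion=[
    [[0, 0, 15], [0, 0, 0], 0.15],
    [[0, 0, 25], [0, 0, 0], 0.15],
    [[0, 0, 25], [0, 0, 0], 0.15],
    [[0, 0, 25], [0, 0, 0], 0.15],
  ],
)

```text
time_s: 29.4
tool_pos: [0.5031, -0.1376, 0.1027]
eef_rot: [179.9, -0.1, -178.2]
contact_force: [-0.4, 0.1, -0.5]
width: 0.0283
gripper_force: 39.6
```

Run:
```python
from h import *
s=get_state(); print(s['width'],s['gripper_force'])
c=cam('wrist');W=cloud(c); d=s['tool_pos']*1000
tower(c,W,d[2]+5,m=d[:2],b=1.7); cv2.imwrite('pics/w6.png',c['image'])
move(505,-138.5,76,181.7)
```

```text
0.028255796163986404 39.63664948940277
tower 107.71344255497038 [ 500.5 -139.    96.2   53.6    2. ] 14186 z 107.86358168745066 off [-2.7 -1.3]
move [-1.3 -0.7 27.4] [ 0.    -0.001  0.001] yaw0 -178.2 j1 -23 j6 -24 t 29.45
```

>>> servo_tool(
  motion=[
    [[-3, -1, 12], [0, 0, 0], 0.15],
    [[-4, -2, 22], [0, 0, 0], 0.15],
    [[-4, -2, 25], [0, 0, 0], 0.15],
    [[-4, -2, 25], [0, 0, 0], 0.15],
    [[-4, -2, 25], [0, 0, 0], 0.15],
  ],
)

```text
time_s: 29.95
tool_pos: [0.5075, -0.1408, 0.0782]
eef_rot: [180.0, -0.0, -178.3]
contact_force: [0.3, 0.4, -0.3]
width: 0.0283
gripper_force: 39.6
```

>>> servo_tool(
  motion=[
    [[0, 0, 1], [0, 0, 0], 0.15],
    [[0, 0, 1], [0, 0, 0], 0.15],
    [[0, 0, 1], [0, 0, 0], 0.5],
    [[0, 0, 1], [0, 0, 0], 0.6],
    [[0, 0, -20], [0, 0, 0], 0.7],
    [[0, 0, -60], [0, 0, 0], 1],
    [[0, 0, -80], [0, 0, 0], 1],
    [[0, 0, -80], [0, 0, 0], 1],
  ],
)

```text
time_s: 30.75
tool_pos: [0.5103, -0.142, 0.163]
eef_rot: [-179.8, 0.4, -178.3]
contact_force: [0.4, -0.1, -0.3]
width: 0.0856
gripper_force: 0.0
```

Run:
```python
from h import *
s=get_state(); print(s['tool_pos'])
c=cam('wrist');W=cloud(c); tower(c,W,82); cv2.imwrite('pics/w7.png',c['image'])
c=cam('side');W=cloud(c); tower(c,W,82)
k=(W[...,2]>.2)&(W[...,1]<-.2)&(W[...,1]>-.32)&(W[...,0]>.52)&(W[...,0]<.62); P=W[k]
print('knob',rect(P),np.percentile(P[:,2],[5,50,95,99]))
k=(W[...,2]>.168)&(W[...,2]<.19)&(W[...,1]<-.14)&(W[...,1]>-.22)&(W[...,0]>.58)&(W[...,0]<.67); P=W[k]
print('clamp',rect(P))
cv2.imwrite('pics/s7.png',c['image'])
```

```text
[ 0.51025448 -0.14198968  0.16299619]
tower 82 [ 505.  -142.1   95.8   30.     1.6] 6231 z 82.80081209629697 off [-0.1 -3.6]
tower 82 [ 504.4 -141.7   94.9   33.7    2.5] 609 z 80.97358188368864 off [-0.7 -3.2]
knob [ 551.5 -235.2   89.9   24.2  -49.6] [0.21537193 0.23937941 0.26208998 0.2774643 ]
clamp [ 623.5 -179.9   49.5   12.3   52.5]
```

View pics/s7.png

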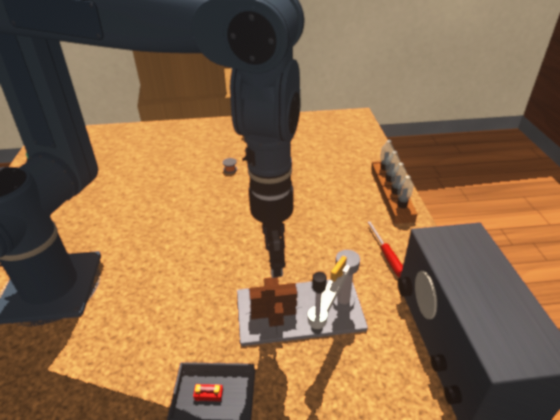

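Run:
```python
from h import *
move(571.5,-259.5,290,236.6)
```

```text
move [ -60.1 -120.3 -131.1] [-0.001  0.001 -0.958] yaw0 -178.3 j1 -23 j6 -24 t 30.85
```

>>> servo_tool(
  motion=[
    [[0, 0, -45], [0, 0, 0], 1],
    [[0, 0, -90], [0, 0, 0], 1],
    [[0, 0, -131], [0, 0, -0.1], 1],
    [[-10, -20, -131], [0, 0, -0.24], 1],
    [[-20, -40, -131], [0, 0, -0.38], 1],
    [[-30, -60, -131], [0, 0, -0.52], 1],
    [[-40, -80, -131], [0, 0, -0.66], 1],
    [[-50, -100, -131], [0, 0, -0.8], 1],
    [[-60, -120, -131], [0, 0, -0.958], 1],
    [[-60, -120, -131], [0, 0, -0.958], 1],
    [[-60, -120, -131], [0, 0, -0.958], 1],
  ],
)

```text
time_s: 31.95
tool_pos: [0.5707, -0.2589, 0.287]
eef_rot: [179.7, 0.0, -123.6]
contact_force: [0.2, -0.4, -0.4]
width: 0.0852
gripper_force: 0.0
```

Run:
```python
from h import *
s=get_state(); d=s['tool_pos']*1000
for n in ['wrist','top','side']:
    c=cam(n);W=cloud(c); cv2.imwrite(f'pics/8{n}.png',c['image'])
    P=W[(np.hypot(W[...,0]*1000-571,W[...,1]*1000+259)<30)&(W[...,2]>.18)&(W[...,2]<.26)]
    if len(P): zt=np.percentile(P[:,2],90); print(n,len(P),zt,rect(P[P[:,2]>zt-.006]))
move(571.5,-259.5,218,236.6)
```

```text
wrist 1693 0.2436937396687831 [ 574.1 -260.1   23.2   23.1  -19.4]
top 143 0.24349361367834765 [ 570.6 -256.7   23.4   19.1  -24.2]
side 351 0.24215620811787109 [ 573.  -259.5   22.9   22.3   80.6]
move [ 0.7 -1.3 71.2] [ 0.001  0.    -0.001] yaw0 -123.4 j1 -30 j6 -87 t 32.1
```

View pics/8wrist.png

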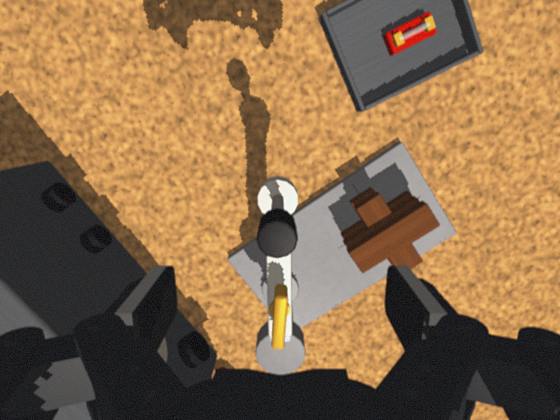

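>>> servo_tool(
  motion=[
    [[0, -1, 35], [0, 0, 0], 1],
    [[0, -2, 60], [0, 0, 0], 1],
    [[0, -2, 66], [0, 0, 0], 1],
    [[0, -2, 66], [0, 0, 0], 0.6],
    [[0, -2, 66], [0, 0, 0], 0.1],
    [[0, -2, 66], [0, 0, 0], 0.1],
    [[0, -2, 66], [0, 0, 0], 0.1],
    [[0, -2, 66], [0, 0, 0], 0.1],
  ],
  force=30,
)

```text
time_s: 32.9
tool_pos: [0.5733, -0.2604, 0.2253]
eef_rot: [-179.9, 0.0, -123.4]
contact_force: [0.0, 1.4, 3.1]
width: 0.0226
gripper_force: 30.0
```

Run:
```python
from h import *
p,r,s=pose(); print(s['contact_force'],s['width'])
C=np.array([655,-134.3]); P=p[:2]*1000
d=P-C; print(np.hypot(*d),np.rad2deg(np.arctan2(d[1],d[0])),P)
a0=np.arctan2(d[1],d[0]); 
tot=a0-np.deg2rad(181.7-360)
print(tot)
for k in range(0,11):
    a=a0-tot*k/10; q=C+np.hypot(*d)*np.array([np.cos(a),np.sin(a)])
    v=r.inv().apply(np.r_[q-P,0]); print(np.round(v,1),round(tot*k/10,3),np.round(q,1))
```

```text
[0.03070396 1.40865571 3.06339113] 0.022645180684384567
150.27494962767886 -122.91687838882186 [ 573.33732171 -260.44978185]
0.9666178221474855
[0. 0. 0.] 0.0 [ 573.3 -260.4]
[-0.6 14.5 -0. ] 0.097 [ 561.5 -252. ]
[-2.5 28.9 -0.1] 0.193 [ 550.6 -242.4]
[-5.9 43.  -0.1] 0.29 [ 540.7 -231.8]
[-10.6  56.8  -0.1] 0.387 [ 531.8 -220.3]
[-16.6  70.   -0.2] 0.483 [ 524.1 -208.1]
[-23.8  82.6  -0.2] 0.58 [ 517.6 -195.1]
[-32.3  94.4  -0.2] 0.677 [ 512.3 -181.5]
[-41.8 105.3  -0.2] 0.773 [ 508.4 -167.5]
[-52.3 115.3  -0.3] 0.87 [ 505.9 -153.2]
[-63.8 124.2  -0.3] 0.967 [ 504.8 -138.8]
```

>>> servo_tool(
  motion=[
    [[-1, 14, -2], [0, 0, 0.097], 0.1],
    [[-2, 29, -2], [0, 0, 0.193], 0.1],
    [[-6, 43, -2], [0, 0, 0.29], 0.1],
    [[-11, 57, -2], [0, 0, 0.387], 0.1],
    [[-17, 70, -2], [0, 0, 0.483], 0.1],
    [[-24, 83, -2], [0, 0, 0.58], 0.1],
    [[-32, 94, -2], [0, 0, 0.677], 0.1],
    [[-42, 105, -2], [0, 0, 0.773], 0.1],
    [[-52, 115, -2], [0, 0, 0.87], 0.1],
    [[-64, 124, -2], [0, 0, 0.967], 0.1],
    [[-67, 126, -2], [0, 0, 0.967], 0.1],
    [[-67, 126, -2], [0, 0, 0.967], 0.1],
  ],
)

```text
time_s: 34.1
tool_pos: [0.5029, -0.1362, 0.2251]
eef_rot: [-179.8, -0.3, -178.8]
contact_force: [-5.2, -3.5, -2.0]
width: 0.0229
gripper_force: 30.1
```

Run:
```python
from h import *
p,r,s=pose(); print(s['contact_force'],s['width'],p*1000, s['eef_rot'])
c=cam('side');W=cloud(c); cv2.imwrite('pics/s9.png',c['image'][200:380,180:420].repeat(3,0).repeat(3,1)); tower(c,W,82)
```

```text
[-5.19535703 -3.50108005 -1.9737936 ] 0.02285238612217998 [ 502.89576584 -136.23531775  225.1426794 ] [-179.78527487   -0.25849123 -178.79534751]
tower 82 [ 504.6 -142.3   95.3   32.7    2.1] 607 z 81.05217495205319 off [-0.5 -3.8]
```

View pics/s9.png

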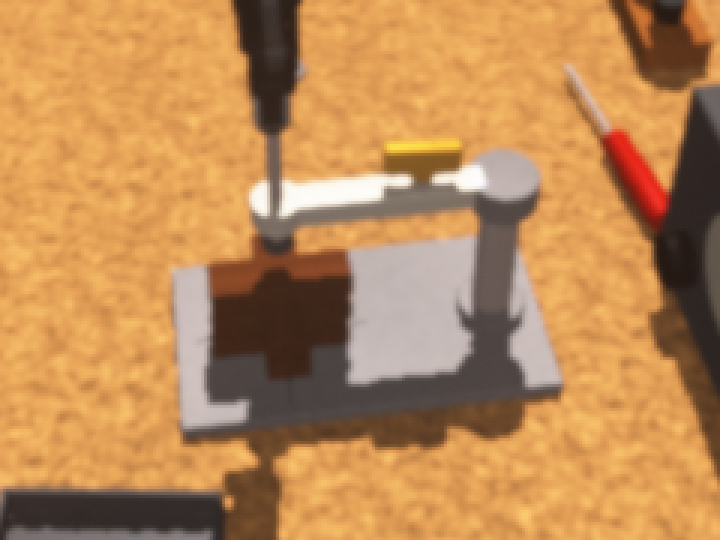

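>>> servo_tool(
  motion=[
    [[2, 0, 5], [0, 0, 0], 0.1],
    [[2, 0, 10], [0, 0, 0], 0.1],
    [[2, 0, 15], [0, 0, 0], 0.1],
    [[2, 0, 20], [0, 0, 0], 0.1],
    [[2, 0, 22], [0, 0, 0], 0.1],
    [[2, 0, 22], [0, 0, 0], 0.1],
  ],
)

```text
time_s: 34.75
tool_pos: [0.5029, -0.1362, 0.2033]
eef_rot: [-179.9, 0.0, -178.9]
contact_force: [-1.5, -4.4, 1.0]
width: 0.0227
gripper_force: 30.5
```

>>> servo_tool(
  motion=[
    [[0, 0, 2], [0, 0, 0], 0.1],
    [[0, 0, 4], [0, 0, 0], 0.1],
    [[0, 0, 6], [0, 0, 0], 0.1],
    [[0, 0, 6], [0, 0, 0], 0.1],
    [[0, 0, 6], [0, 0, 0], 0.1],
  ],
)

```text
time_s: 35.25
tool_pos: [0.503, -0.1363, 0.2031]
eef_rot: [-179.7, 0.3, -178.9]
contact_force: [-8.5, -2.8, 19.8]
width: 0.0229
gripper_force: 32.1
```

Run:
```python
from h import *
for n in ['side','wrist']:
    c=cam(n);W=cloud(c)
    if n=='side': cv2.imwrite('pics/s10.png',c['image'][200:380,180:420].repeat(3,0).repeat(3,1)); tower(c,W,82)
    for lo,hi,nm in [(.19,.26,'knob')]:
        P=W[(np.hypot(W[...,0]*1000-503,W[...,1]*1000+138)<14)&(W[...,2]>lo)&(W[...,2]<hi)]
        print(n,nm,len(P),np.percentile(P[:,2],[5,50,90,97]) if len(P) else '')
print(get_state()['contact_force'])
```

```text
tower 82 [ 504.5 -142.    95.1   32.9    1.4] 556 z 80.86015208928376 off [-0.6 -3.5]
side knob 16 [0.19072734 0.19363062 0.19667513 0.19735508]
wrist knob 4586 [0.20049114 0.2205277  0.24114985 0.24569954]
[-8.64648616 -4.01473741 19.16480432]
```

View pics/s10.png

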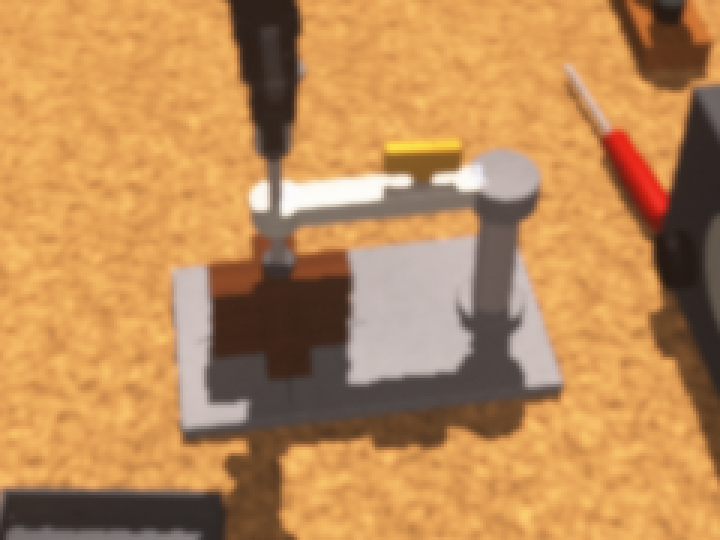

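>>> servo_tool(
  motion=[
    [[0, 0, -2], [0, 0, 0], 0.1],
    [[2, 0, -4], [0, 0, 0], 0.1],
    [[2, 0, -4], [0, 0, 0], 0.1],
    [[2, 0, -4], [0, 0, 0], 0.45],
    [[2, 0, -4], [0, 0, 0], 0.6],
    [[2, 0, -4], [0, 0, 0], 0.7],
    [[2, 0, -30], [0, 0, 0], 0.7],
    [[2, 0, -70], [0, 0, 0], 0.7],
    [[2, 0, -90], [0, 0, 0], 0.7],
    [[2, 0, -90], [0, 0, 0], 0.7],
  ],
)

```text
time_s: 36.35
tool_pos: [0.502, -0.1349, 0.2908]
eef_rot: [-179.9, 0.3, -178.8]
contact_force: [-0.1, 0.0, 0.6]
width: 0.0596
gripper_force: 0.0
```

Run:
```python
from h import *
s=get_state(); print(s['tool_pos'],s['eef_rot'])
for n in ['wrist','side']:
    c=cam(n);W=cloud(c)
    tower(c,W,82)
    P=W[(np.hypot(W[...,0]*1000-504,W[...,1]*1000+138)<16)&(W[...,2]>.17)&(W[...,2]<.26)]
    if len(P): zt=np.percentile(P[:,2],90); print(n,'knob',len(P),zt,rect(P[P[:,2]>zt-.006]))
    P=W[(np.hypot(W[...,0]*1000-600,W[...,1]*1000+136)<35)&(W[...,2]>.175)&(W[...,2]<.19)]
    if len(P)>4: print(n,'clamp',len(P),rect(P),np.median(P[:,2]))
    P=W[(np.hypot(W[...,0]*1000-580,W[...,1]*1000+136)<110)&(W[...,2]>.14)&(W[...,2]<.152)]
    if len(P)>4: print(n,'arm',len(P),rect(P))
move(597,-136,270,91.7)
```

```text
[ 0.50203406 -0.13490933  0.29081575] [-179.92293216    0.31061794 -178.78656174]
tower 82 [ 497.1 -142.6   79.5   29.7    1.6] 1280 z 82.72656758930604 off [-8.  -3.9]
wrist knob 1279 0.22145352967425141 [ 504.9 -137.3   23.1   23.   -72.9]
wrist clamp 738 [ 599.9 -134.8   50.6   11.    -3.1] 0.18231436429450643
wrist arm 3722 [ 5.835e+02 -1.337e+02  1.907e+02  4.620e+01  2.000e-01]
tower 82 [ 504.4 -141.7   95.4   33.5    1.6] 558 z 81.05243103890697 off [-0.7 -3.2]
side knob 246 0.21980080259354529 [ 504.  -138.4   23.2   22.    82.2]
side clamp 143 [ 598.9 -136.2   47.5   12.8   -8.7] 0.1802537402550497
side arm 1109 [ 582.5 -132.3  189.3   48.6   -1.1]
move [-96.2  -3.4  16.9] [ 0.000e+00 -1.000e-03  1.562e+00] yaw0 -178.8 j1 -22 j6 -24 t 36.45
```

>>> servo_tool(
  motion=[
    [[-40, -1, 0], [0, 0, 0.03], 0.7],
    [[-80, -2, 0], [0, 0, 0.056], 0.7],
    [[-97, -3, 10], [0, 0, 0.056], 0.7],
    [[-97, -3, 50], [0, 0, 0.056], 0.7],
    [[-97, -3, 80], [0, 0, 0.056], 0.7],
    [[-97, -3, 90], [0, 0, 0.056], 0.7],
    [[-97, -3, 90], [0, 0, 0.056], 0.7],
    [[-97, -3, 90], [0, 0, 0.056], 0.7],
  ],
)

```text
time_s: 37.25
tool_pos: [0.5977, -0.1359, 0.1982]
eef_rot: [180.0, 0.0, 178.0]
contact_force: [0.1, 0.3, 0.3]
width: 0.0595
gripper_force: 0.0
```

Run:
```python
from h import *
move(599.5,-135.5,163,178); c=cam('wrist'); W=cloud(c)
P=W[(np.hypot(W[...,0]*1000-600,W[...,1]*1000+136)<32)&(W[...,2]>.178)&(W[...,2]<.19)]
if len(P)>4: print('clamp',len(P),rect(P),np.median(P[:,2]))
```

```text
move [-1.8  0.5 35.2] [ 0.     0.    -0.001] yaw0 178.0 j1 -19 j6 -17 t 37.25
clamp 2047 [ 599.9 -134.7   49.9   11.    -3.1] 0.18244905947532372
```

>>> servo_tool(
  motion=[
    [[-2, 1, 20], [0, 0, 0], 0.7],
    [[-2, 1, 34], [0, 0, 0], 0.7],
    [[-2, 1, 34], [0, 0, 0], 0.4],
    [[-2, 1, 34], [0, 0, 0], 0.02],
    [[-2, 1, 34], [0, 0, 0], 0.02],
    [[-2, 1, 34], [0, 0, 0], 0.02],
    [[-2, 1, 34], [0, 0, 0], 0.02],
  ],
)

```text
time_s: 38.0
tool_pos: [0.6002, -0.1341, 0.165]
eef_rot: [179.9, 0.1, 178.0]
contact_force: [-1.9, 4.0, 3.3]
width: 0.01
gripper_force: 32.7
```

>>> servo_tool(
  motion=[
    [[0, -1, -1], [0, 0, 0.146], 0.02],
    [[0, -1, -1], [0, 0, 0.292], 0.02],
    [[0, -1, -1], [0, 0, 0.438], 0.02],
    [[0, -1, -1], [0, 0, 0.584], 0.02],
    [[0, -1, -1], [0, 0, 0.73], 0.02],
    [[0, -1, -1], [0, 0, 0.876], 0.02],
    [[0, -1, -1], [0, 0, 1.022], 0.02],
    [[0, -1, -1], [0, 0, 1.168], 0.02],
    [[0, -1, -1], [0, 0, 1.314], 0.02],
    [[0, -1, -1], [0, 0, 1.46], 0.02],
    [[0, -1, -1], [0, 0, 1.47], 0.02],
    [[0, -1, -1], [0, 0, 1.47], 0.02],
  ],
  force=40,
)

```text
time_s: 39.2
tool_pos: [0.5994, -0.1349, 0.165]
eef_rot: [-180.0, -0.1, 93.9]
contact_force: [-1.5, 4.4, 3.0]
width: 0.01
gripper_force: 41.6
```

>>> servo_tool(
  motion=[
    [[0, 0, 0], [0, 0, 0], 0.02],
    [[0, 0, 0], [0, 0, 0], 0.3],
    [[0, 0, 0], [0, 0, 0], 0.45],
    [[0, 0, 0], [0, 0, 0], 0.45],
    [[0, 0, -40], [0, 0, 0], 0.45],
    [[0, 0, -85], [0, 0, 0], 0.45],
    [[0, 0, -130], [0, 0, 0], 0.45],
    [[0, 0, -150], [0, 0, 0], 0.45],
    [[0, 0, -150], [0, 0, 0], 0.45],
  ],
)

```text
time_s: 40.1
tool_pos: [0.6013, -0.1372, 0.3198]
eef_rot: [179.5, 0.3, 93.7]
contact_force: [-0.3, 0.4, 0.5]
width: 0.0381
gripper_force: 0.0
```

Run:
```python
from h import *
s=get_state(); print(s['tool_pos'],s['eef_rot'],s['time_s'])
for n in ['wrist','side','top']:
    c=cam(n);W=cloud(c); cv2.imwrite(f'pics/11{n}.png',c['image'])
    for cx,cy,rr,lo,hi,nm in [(504,-138,20,.205,.23,'knob'),(600,-136,35,.175,.19,'clamp'),(583,-136,110,.143,.153,'arm'),(504,-139,75,.075,.087,'tower')]:
        P=W[(np.hypot(W[...,0]*1000-cx,W[...,1]*1000-cy)<rr)&(W[...,2]>lo)&(W[...,2]<hi)]
        if len(P)>9: print(n,nm,len(P),rect(P),np.median(P[:,2]))
for o in nets.silhouettes(c,'fuse_c')[:2]:
    P=W[o['pixels']];P=P[~np.isnan(P[:,0])]; print(o['p'],rect(P))
```

```text
[ 0.60131449 -0.13718679  0.31981889] [179.50495637   0.25462985  93.74499929] 40.1
wrist knob 1065 [ 506.1 -137.3   23.3   23.2   18. ] 0.22055583843116874
wrist clamp 761 [ 600.4 -134.3   49.2   10.1  -86.1] 0.18246879780020075
wrist arm 5411 [ 584.7 -138.2  188.3   46.8    4.4] 0.14876341790352166
wrist tower 654 [ 505.5 -136.8   96.5   22.3    3.6] 0.08264144670030205
side knob 154 [ 504.2 -138.9   22.7   22.4  -43.5] 0.2182185529920863
side clamp 123 [ 599.1 -136.1   50.2   11.5  -85.7] 0.18032730904365146
side arm 996 [ 582.2 -132.7  188.5   48.4   -1.2] 0.1470642290997659
side tower 581 [ 504.  -142.8   95.9   33.5    1.5] 0.08097443660534931
top clamp 90 [ 596.5 -128.9   38.3   11.3  -86.2] 0.18129524139250752
top arm 536 [ 608.9 -139.   132.4   46.8    8.6] 0.147486763861016
top tower 16 [ 543.2 -129.5    9.9    8.2  -70.8] 0.08157325187460673
```

View pics/11side.png

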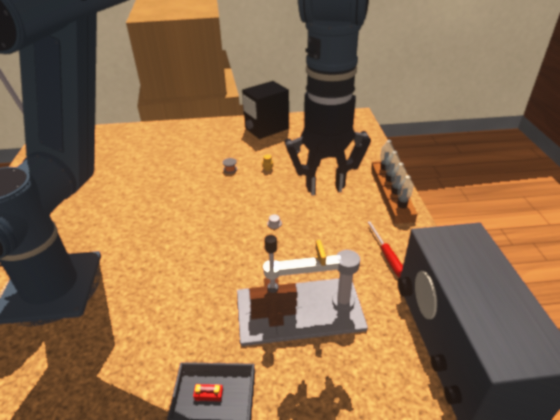

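```bash
python3 -c "
from h import *
print(bot.hand_in())"
```

```text
the job is handed in; nothing more can be done
None
```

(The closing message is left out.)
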